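# Reset the tripped breaker behind the push-latch hatch

### The job

One breaker in the workshop's power distributor has tripped. Press the ribbed pad on the front edge of the clear breaker hatch down once with the fingertips and back off, let the hatch pop and see that it stays wide open, then push the one dropped toggle over to on, in line with its neighbours. Leave the hatch standing open and everything else as it is: do not push the hatch again once it has popped, switch no other toggle, and do not pick up or shift anything that lies about.

Things in the scene. Friction and masses are not known exactly. Their poses are not given: they have to be found in the camera images.
- power_box: Portable power distributor, a black plastic box fixed on the table, 240 (its x) by 320 (its y) by 112 mm high. Origin: centre of its underside, at table height; front with round sockets faces -x, z up. Two capped sockets on its top at y = -90 mm reach 126 mm. Loose things lie close round it on the table: up to 145 mm high beside it, 60 mm in front of it.
- hatch_hinge (a point): Middle of the hatch's hinge axis (parallel to the box's y), at x = 65, y = 55 mm in the box, 119.5 mm up. The clear hatch, 140 mm (x) by 150 mm (y) by 5 to 6 mm, lies level from here towards the box's -x side. Shut, its top is 122 mm up, 10 mm above the box's top, so that fingers pressing it do not meet the box. Axes: the box's.
- hatch_pad (a point): Centre of the ribbed thumb pad (20 by 44 mm) on the hatch's upper face, on its middle line, 15 mm from its front edge and 125 mm from the hinge axis; 122.5 mm above the table while shut. Axes: the hatch's, equal to the box's while shut.
- hatch (a joint): Hatch angle, rad: 0 to 0.01 shut and latched, 1.95 fully open (stop, leaning back past upright), -0.039 pressed right in (pad 5 mm lower, hard stop). Push-push latch: pressing the pad in 3 mm or more (about 3 N; 5 N reaches the stop) and letting go frees it; a spring then lifts it, at 1 to 3 N against a finger still above it, to the stop in about 2 s and keeps it there. Pushed shut it latches again.
- recess_floor (a point): Centre of the flat floor of the recess under the hatch, 87 mm above the table; it measures 125 mm (box x) by 136 mm (box y). A row of breakers runs along y in it, main switch at the +y end; their white fronts, 45 mm in x, reach 92 mm. A thin latch pin stands 13 mm out of the front wall; a sprung rod at x = -53, y = 111 mm in the box rises to 121 mm. Axes: the box's.
- tripped_toggle (a joint): Toggle of the tripped breaker, which is 18 mm wide and sits in any of four slots. A black bar, 18 mm long from its pivot, 6 mm thick, 12 mm wide in y. Joint in rad: at 0 it leans 0.5 rad to the box's -x side (off), at 1.0 it leans 0.5 rad to +x, the hinge side (on). Sprung over centre: about 2 N at the tip starts it, past 0.5 it snaps to the end.
- tripped_toggle_tip (a point): Centre of the free end of the tripped breaker's toggle, about 106 mm above the table at either end of its swing; at off it lies 13 mm to the box's -x side of the breaker's middle, at on 5 mm to the +x side.
- main_toggle (a joint): Toggle of the double-width main switch at the +y end of the row, on at 1.0. A black bar, 18 mm long from its pivot, 6 mm thick, 30 mm wide in y. Joint in rad: at 0 it leans 0.5 rad to the box's -x side (off), at 1.0 it leans 0.5 rad to +x, the hinge side (on). Sprung over centre: about 2 N at the tip starts it, past 0.5 it snaps to the end.
- toggle_2 (a joint): Toggle of another narrow breaker in the row, alike in shape, on at 1.0, off at 0; to be left on.
- toggle_3 (a joint): Toggle of another narrow breaker in the row, alike in shape, on at 1.0, off at 0; to be left on.
- toggle_4 (a joint): Toggle of another narrow breaker in the row, alike in shape, on at 1.0, off at 0; to be left on.
- discs: Bystander: stack of cutting discs, 115 mm across, 13 mm high, beside the box. Origin under its centre.
- tape_measure: Bystander: tape measure, 66 by 34 by 54 mm high, before the box. Origin under its centre.
- marker_tin: Bystander: round tin with markers, 68 mm across, 140 mm high with them, beside the box. Origin under its centre.
- pin_spanner: Bystander: flat grinder spanner, 140 by 42 by 11 mm, before the box. Origin under its shank.
- wire_brush: Bystander: wire brush, 280 mm long along its x, 26 mm wide, 32 mm high, behind the box. Origin underneath near its middle.
- angle_grinder: Bystander: angle grinder lying to the robot's right, 310 mm long, 66 mm high. Origin on the table under its gear head.
- g_clamp: Bystander: G-clamp lying flat to the robot's left, 150 mm, 22 mm high. Origin under its middle.
- welded_bracket: Bystander: welded flat-bar bracket to the robot's left, 50 by 200 mm, 78 mm high. Origin under its middle.

How it is judged:
By the outcome, as a careful person would: the job done as asked, in the order asked, and still so for the second after the job is handed in, with the robot touching nothing.
It also fails if it takes over 40 s, if anything falls off the work surface, if the arm or the gripper's body presses on something with over 40 N, if the wrist force passes 120 N, or if a joint passes its speed limit or range.

### The arm

A 6-joint arm with a two-finger parallel gripper is mounted at the origin on the work surface. World frame = base frame: x ahead of the robot, y to its left, z up, the work surface at z = 0. Lengths are in m, angles in rad, forces in N, time in s.
With the tool pointing down it reaches from about 0.25 to 0.725 m from the base axis. Payload 9.7 kg.
Tool frame: the origin (TCP) lies at the very end of the fingers, on their centre line; the grasp point (between the pads) lies 19 mm behind it; y points along the fingers, x is the direction in which the jaws open and shut, and the axes are right-handed (so a half turn about y gives the same grasp; the last joint's range is limited). The gripper opens to 85 mm and grips with 20 to 120 N. Pads are 22 mm wide; open, the fingers measure 114 mm over their backs; the gripper's body (76 mm by 85 mm) begins 54 mm behind the grasp point. The pads swing forward as they close: fully open they stand 13 mm farther back than shut.
Start: joints at [-1.132, 0.087, 0.176, 1.66, 0, 1.571], TCP at [0.234, -0.498, 0.231] pointing down, gripper open.
Joint ranges: [-3.13, 3.13], [-0.85, 1.81], [-1.15, 1.24], [-2.2, 2.28], [-1.44, 1.52], [-3.14, 3.14]. Speed limits (rad/s): [2.22, 2.22, 2.57, 3.14, 3.14, 3.14].

### API

Orientations are given as a rotation vector (axis times angle).
In Python, from workcell import arm gives the robot as it stands.
- The arm moves only by the tool servo_tool, never from a script. Its argument "commands" is a list of rows, each an object of numbers: "jaw": the finger opening in m, from 0 to 0.0854; "dx", "dy", "dz": the shift along the tool's x, y, z in m; "ax", "ay", "az": the turn, a rotation vector about the tool's x, y, z in rad. A call has exactly 10 rows; each row is the pose to reach, as a shift and turn from the pose commanded when the call began, along the tool's axes at that moment; what a row does not reach only later rows make up. A row lasts 1/10 s, in which the tool goes at most 50 mm and 8.59 degrees, less where a joint would pass 70% of its speed; a pose out of reach is approached as far as the arm can. A call with a gripper value outside its range is refused whole. The fingers move at their own pace and stop on an object; "squeeze" is the grip in N (left out, the last holds). Time passes only in rows, so rows that repeat a pose let the fingers close, or fill a call up. It gives the time, the measured TCP pose, the force and the opening at its end, in the units of the state.
- arm.read_state(): the state, without advancing time (a new reading comes with each control period).
- arm.grab_frame(name): name is "scene" or "top"; returns (picture, depth): 400x640x3 uint8, blue, green, red; 400x640 float32, m along the optical axis (not along the pixel's ray), 0 where there is no reading.
- arm.camera_params(name): a dict with "fov_y" (degrees; the focal length in pixels is half the picture's height over the tangent of half this angle, whatever the lens; pixels are square), "cx", "cy" (the principal point, pixels), "k1" (the pictures are not rectified: a ray, as slopes to the right and down, at radius r is drawn at 1 + k1 r^2 times it, then the intrinsics apply), "rvec" (rotation vector, rad) and "tvec" (3), from world to camera coordinates, as OpenCV has them. Camera axes: x right, y down, z forward; pixel columns grow to the right and rows downward; lengths in m; the calibration is good to about 2 mm. A picture is of the moment at which its call begins. camera_params takes no time and is no camera call.
- arm.job_done(): hands the job in, once; it reports no verdict.
The state is a dict: "clock": time; "joint_pos": joint angles; "dq": joint speeds; "tau": joint torques, N m; "ee_pos": TCP position; "tcp_rot": TCP orientation; "force": force on the tool from outside, world axes, zero at the start; "torque": the same for the moment, N m; "opening": opening from 0.0 (shut) to 1.0 (fully open).
Only numpy, scipy, OpenCV 4.12 (cv2) and the standard library are available. Lean on these libraries where they do the work, as an engineer would, in place of code of your own. Each camera call takes 0.05 s, during which the arm holds its last target. There are 200 camera calls.

## Working session

There is one attempt and no reset: what is moved stays moved. The work goes in short steps, Python scripts to look and compute and a tool call to move; the robot and the scene stay as the last step left them, time stands still between calls to the robot, and variables do not carry over. Pictures are saved under pics/ and viewed, on a budget of 10 in all, crops included, one or two more only if the job needs it, and the job is handed in when it is done.

Besides the shell and the picture viewer there is one more tool, called after "Request:" in YAML: its name, and indented under it one key for each argument. servo_tool: Moves the arm, as the interface text tells. Its arguments: {"type":"object","properties":{"commands":{"type":"array"},"squeeze":{"type":"number"}},"required":["commands"]}

```bash
mkdir -p pics; cat > h.py <<'E'
import numpy as np, cv2
from scipy.spatial.transform import Rotation as R
from workcell import arm
def cam(n):
    p=arm.camera_params(n); f=200/np.tan(np.radians(p['fov_y'])/2)
    return f,p['cx'],p['cy'],p['k1'],R.from_rotvec(p['rvec']).as_matrix(),np.array(p['tvec'])
def pt(n,u,v,d):
    f,cx,cy,k,Rm,t=cam(n); a=np.array([(u-cx)/f,(v-cy)/f]); s=a.copy()
    for _ in range(20): s=a/(1+k*(s@s))
    return Rm.T@(np.array([s[0],s[1],1])*d-t)
def ray_z(n,u,v,z):
    o=pt(n,u,v,0); q=pt(n,u,v,1); return o+(q-o)*(z-o[2])/(q-o)[2]
def proj(n,P):
    f,cx,cy,k,Rm,t=cam(n); c=Rm@np.array(P)+t; s=c[:2]/c[2]; s=s*(1+k*(s@s)); return s*f+[cx,cy]
E
python3 - <<'E'
from h import *
for n in('scene','top'):
    i,d=arm.grab_frame(n); cv2.imwrite(f'pics/{n}0.png',i); np.save(f'{n}0.npy',d)
    f,cx,cy,k,Rm,t=cam(n); print(n,f,k,-Rm.T@t)
s=arm.read_state();print(s['clock'],s['ee_pos'],s['tcp_rot'],s['opening'])
E
```

```text
scene 494.9680860989638 0.015227947865067403 [1.84343129e+00 1.46931347e-03 1.49219455e+00]
top 368.94396546836765 -0.069576807732999 [0.32086345 0.01555355 1.1995252 ]
0.1 [ 0.23358109 -0.49771878  0.23064644] [-1.38475671  0.88095132 -0.87929677] 1.0005248864301572
```

View pics/top0.png

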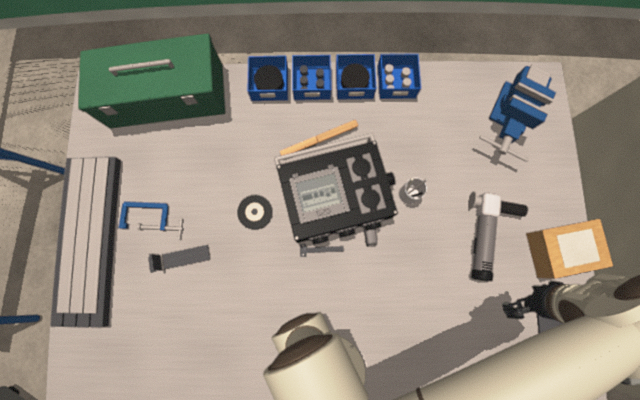

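View pics/scene0.png

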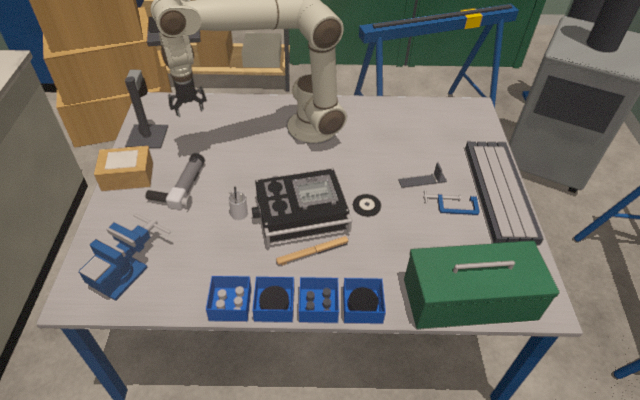

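The top view shows the box around (335,190), slightly yawed, with the recess at (320,193). I'll enlarge the box in both views.

```bash
python3 - <<'E'
from h import *
i=cv2.imread('pics/top0.png')[125:255,265:425]
a=cv2.resize(i,None,fx=5,fy=5,interpolation=cv2.INTER_CUBIC)[:590]
cv2.imwrite('pics/c1.png',a[:600])
i=cv2.imread('pics/scene0.png')[160:250,240:370]
cv2.imwrite('pics/c2.png',cv2.resize(i,None,fx=6,fy=6,interpolation=cv2.INTER_CUBIC))
E
```

```text
(no output)
```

View pics/c1.png

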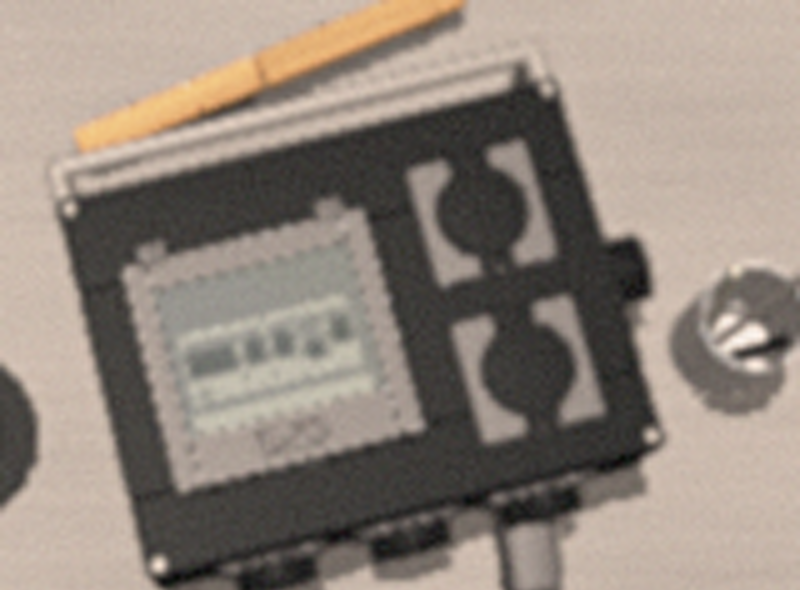

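View pics/c2.png

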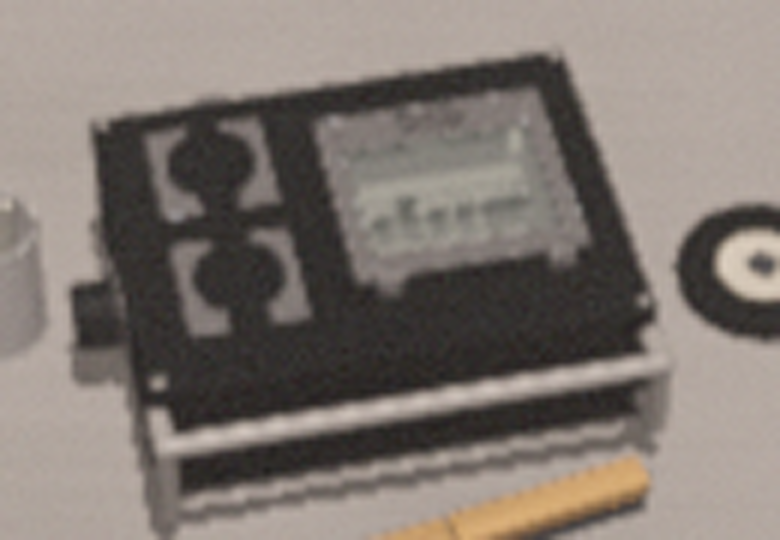

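c1: hatch corners (125,268), (370,208), (423,428), (180,490); pad (292,440). Toggle row runs from the main switch at (210,360), and the dropped one is the third narrow toggle, at (316,348).

```bash
python3 - <<'E'
from h import *
c=lambda u,v:((u+.5)/5+265-.5,(v+.5)/5+125-.5)
g=lambda u,v,z:ray_z('top',*c(u,v),z)
H=np.array([g(*q,.122)[:2] for q in[(125,268),(370,208),(423,428),(180,490)]])
B=np.array([[65,130],[65,-20],[-75,-20],[-75,130]])/1e3
h0=H.mean(0);b0=B.mean(0)
U,S,V=np.linalg.svd((B-b0).T@(H-h0)); M=(V.T@U.T)
t=h0-M@b0; print('box',t,'yaw',np.arctan2(M[1,0],M[0,0]),'resid',(H-(B@M.T+t))*1e3, 'size',np.linalg.norm(np.roll(H,-1,0)-H,axis=1))
for n,q,z in[('pad',(292,440),.1225),('trip',(316,348),.106),('main',(210,360),.106),('n1',(252,347),.106),('n2',(283,342),.106),('n4',(341,325),.106),('s1',(70,208),.112),('s2',(547,88),.112),('s3',(653,436),.112),('s4',(158,566),.112)]:
    w=g(*q,z)[:2]; print(n,w,(M.T@(w-t)*1e3).round(1))
w=lambda x,y,z:np.r_[M@[x/1e3,y/1e3]+t,z/1e3]
# scene check: pad and hinge pixel in c2 crop
for n,P in[('hatchFL',(-75,130,122)),('FR',(-75,-20,122)),('HL',(65,130,122)),('HR',(65,-20,122))]:
    u=proj('scene',w(*P)); print(n,((u-[240,160]+.5)*6-.5).round())
d=np.load('top0.npy')
for q in[(150,350),(292,440),(90,350),(460,400)]:
    u,v=[int(round(k)) for k in c(*q)]; print(q,pt('top',u,v,d[v,u]))
s=arm.read_state();m=R.from_rotvec(s['tcp_rot']).as_matrix();print(m.round(3))
print('padw',w(-60,55,122.5))
np.savez('box.npz',M=M,t=t)
E
```

```text
box [ 0.55420476 -0.04165193] yaw 0.22418900444125536 resid [[-1.38473833  0.29365799]
 [-0.19699085 -1.76100759]
 [ 1.20131692  1.88632754]
 [ 0.38041226 -0.41897793]] size [0.15226892 0.13786403 0.14794071 0.13844172]
pad [0.48094738 0.00162518] [-61.8  58.5]
trip [ 0.53930519 -0.01424634] [-8.4 30. ]
main [0.5331133  0.04991803] [-0.2 94. ]
n1 [0.54064422 0.02442638] [ 1.5 67.4]
n2 [0.54337809 0.00562647] [-0.  48.5]
n4 [ 0.55323305 -0.02972122] [ 1.7 11.8]
s1 [0.62814554 0.13415462] [111.2 155. ]
s2 [ 0.69969713 -0.16102976] [ 115.3 -148.7]
s3 [ 0.4807875  -0.21418468] [-109.9 -151.9]
s4 [0.40901222 0.08188439] [-114.1  152.7]
hatchFL [536.  87.]
FR [311. 119.]
HL [588. 241.]
HR [353. 277.]
(150, 350) [0.53587677 0.0840292  0.12014612]
(292, 440) [0.47945028 0.00167631 0.1245712 ]
(90, 350) [ 0.56083644  0.13162178 -0.00139508]
(460, 400) [ 0.50333597 -0.10052318  0.11327482]
[[ 0.425 -0.001  0.905]
 [-0.905  0.001  0.425]
 [-0.001 -1.    -0.   ]]
padw [ 0.48347891 -0.00136727  0.1225    ]
```

Request:
servo_tool:
  commands:
    - {"jaw": 0, "dx": -0.034, "dz": 0.044, "dy": 0, "ay": 0.1}
    - {"jaw": 0, "dx": -0.068, "dz": 0.087, "dy": 0, "ay": 0.2147}
    - {"jaw": 0, "dx": -0.103, "dz": 0.131, "dy": 0, "ay": 0.2147}
    - {"jaw": 0, "dx": -0.137, "dz": 0.175, "dy": 0, "ay": 0.2147}
    - {"jaw": 0, "dx": -0.171, "dz": 0.2186, "dy": 0, "ay": 0.2147}
    - {"jaw": 0, "dx": -0.206, "dz": 0.262, "dy": 0.01, "ay": 0.2147}
    - {"jaw": 0, "dx": -0.24, "dz": 0.306, "dy": 0.02, "ay": 0.2147}
    - {"jaw": 0, "dx": -0.274, "dz": 0.35, "dy": 0.03, "ay": 0.2147}
    - {"jaw": 0, "dx": -0.308, "dz": 0.393, "dy": 0.04, "ay": 0.2147}
    - {"jaw": 0, "dx": -0.3429, "dz": 0.4371, "dy": 0.05, "ay": 0.2147}
  squeeze: 20

```text
$.commands[0]: bad value
```

Request:
servo_tool:
  commands:
    - {"jaw": 0.0, "dx": -0.034, "dy": 0.0, "dz": 0.044, "ax": 0.0, "ay": 0.1, "az": 0.0}
    - {"jaw": 0.0, "dx": -0.068, "dy": 0.0, "dz": 0.087, "ax": 0.0, "ay": 0.2147, "az": 0.0}
    - {"jaw": 0.0, "dx": -0.103, "dy": 0.0, "dz": 0.131, "ax": 0.0, "ay": 0.2147, "az": 0.0}
    - {"jaw": 0.0, "dx": -0.137, "dy": 0.0, "dz": 0.175, "ax": 0.0, "ay": 0.2147, "az": 0.0}
    - {"jaw": 0.0, "dx": -0.171, "dy": 0.0, "dz": 0.2186, "ax": 0.0, "ay": 0.2147, "az": 0.0}
    - {"jaw": 0.0, "dx": -0.206, "dy": 0.01, "dz": 0.262, "ax": 0.0, "ay": 0.2147, "az": 0.0}
    - {"jaw": 0.0, "dx": -0.24, "dy": 0.02, "dz": 0.306, "ax": 0.0, "ay": 0.2147, "az": 0.0}
    - {"jaw": 0.0, "dx": -0.274, "dy": 0.03, "dz": 0.35, "ax": 0.0, "ay": 0.2147, "az": 0.0}
    - {"jaw": 0.0, "dx": -0.308, "dy": 0.04, "dz": 0.393, "ax": 0.0, "ay": 0.2147, "az": 0.0}
    - {"jaw": 0.0, "dx": -0.343, "dy": 0.05, "dz": 0.437, "ax": 0.0, "ay": 0.2147, "az": 0.0}
  squeeze: 20

```text
clock: 1.1
ee_pos: [0.4577, -0.0522, 0.1913]
tcp_rot: [-1.307, 1.042, -1.043]
force: [1.0, -0.4, -0.4]
opening: -0.001
```

Request:
servo_tool:
  commands:
    - {"jaw": 0.0}
    - {"jaw": 0.0}
    - {"jaw": 0.0}
    - {"jaw": 0.0}
    - {"jaw": 0.0}
    - {"jaw": 0.0}
    - {"jaw": 0.0}
    - {"jaw": 0.0}
    - {"jaw": 0.0}
    - {"jaw": 0.0}

```text
$.commands[0]: bad value
```

Request:
servo_tool:
  commands:
    - {"jaw": 0.0, "dx": 0, "dy": 0, "dz": 0, "ax": 0, "ay": 0, "az": 0}
    - {"jaw": 0.0, "dx": 0, "dy": 0, "dz": 0, "ax": 0, "ay": 0, "az": 0}
    - {"jaw": 0.0, "dx": 0, "dy": 0, "dz": 0, "ax": 0, "ay": 0, "az": 0}
    - {"jaw": 0.0, "dx": 0, "dy": 0, "dz": 0, "ax": 0, "ay": 0, "az": 0}
    - {"jaw": 0.0, "dx": 0, "dy": 0, "dz": 0, "ax": 0, "ay": 0, "az": 0}
    - {"jaw": 0.0, "dx": 0, "dy": 0, "dz": 0, "ax": 0, "ay": 0, "az": 0}
    - {"jaw": 0.0, "dx": 0, "dy": 0, "dz": 0, "ax": 0, "ay": 0, "az": 0}
    - {"jaw": 0.0, "dx": 0, "dy": 0, "dz": 0, "ax": 0, "ay": 0, "az": 0}
    - {"jaw": 0.0, "dx": 0, "dy": 0, "dz": 0, "ax": 0, "ay": 0, "az": 0}
    - {"jaw": 0.0, "dx": 0, "dy": 0, "dz": 0, "ax": 0, "ay": 0, "az": 0}

```text
clock: 2.1
ee_pos: [0.4573, -0.0543, 0.1917]
tcp_rot: [-1.307, 1.043, -1.043]
force: [-0.5, 1.0, -0.4]
opening: -0.002
```

```bash
cat > st.py <<'E'
from h import *
b=np.load('box.npz');M,t=b['M'],b['t']
s=arm.read_state();e=np.array(s['ee_pos']);m=R.from_rotvec(s['tcp_rot']).as_matrix()
print(s['clock'],'boxmm',(M.T@(e[:2]-t)*1e3).round(1),(e[2]*1e3).round(1),'force',np.round(s['force'],2));B=np.eye(3);B[:2,:2]=M;print((B.T@m).round(3))
E
python3 st.py
```

```text
2.1 boxmm [-97.3   9.2] 191.7 force [-0.45  0.99 -0.42]
[[-0. -0.  1.]
 [-1. -0. -0.]
 [ 0. -1. -0.]]
```

Request:
servo_tool:
  commands:
    - {"jaw": 0.0, "dx": -0.012, "dy": 0.01, "dz": 0.01, "ax": 0, "ay": 0, "az": 0}
    - {"jaw": 0.0, "dx": -0.024, "dy": 0.02, "dz": 0.02, "ax": 0, "ay": 0, "az": 0}
    - {"jaw": 0.0, "dx": -0.036, "dy": 0.03, "dz": 0.03, "ax": 0, "ay": 0, "az": 0}
    - {"jaw": 0.0, "dx": -0.0458, "dy": 0.04, "dz": 0.0373, "ax": 0, "ay": 0, "az": 0}
    - {"jaw": 0.0, "dx": -0.0458, "dy": 0.05, "dz": 0.0373, "ax": 0, "ay": 0, "az": 0}
    - {"jaw": 0.0, "dx": -0.0458, "dy": 0.057, "dz": 0.0373, "ax": 0, "ay": 0, "az": 0}
    - {"jaw": 0.0, "dx": -0.0458, "dy": 0.0617, "dz": 0.0373, "ax": 0, "ay": 0, "az": 0}
    - {"jaw": 0.0, "dx": -0.0458, "dy": 0.0617, "dz": 0.0373, "ax": 0, "ay": 0, "az": 0}
    - {"jaw": 0.0, "dx": -0.0458, "dy": 0.0617, "dz": 0.0373, "ax": 0, "ay": 0, "az": 0}
    - {"jaw": 0.0, "dx": -0.0458, "dy": 0.0617, "dz": 0.0373, "ax": 0, "ay": 0, "az": 0}

```text
clock: 3.1
ee_pos: [0.4836, -0.0016, 0.1305]
tcp_rot: [-1.306, 1.042, -1.043]
force: [1.1, -0.5, 0.6]
opening: -0.002
```

```bash
python3 st.py
```

```text
3.1 boxmm [-59.9  54.8] 130.5 force [ 1.13 -0.52  0.63]
[[-0.001  0.001  1.   ]
 [-1.    -0.    -0.001]
 [ 0.    -1.     0.001]]
```

Request:
servo_tool:
  commands:
    - {"jaw": 0.0, "dx": 0, "dy": 0.003, "dz": 0, "ax": 0, "ay": 0, "az": 0}
    - {"jaw": 0.0, "dx": 0, "dy": 0.006, "dz": 0, "ax": 0, "ay": 0, "az": 0}
    - {"jaw": 0.0, "dx": 0, "dy": 0.008, "dz": 0, "ax": 0, "ay": 0, "az": 0}
    - {"jaw": 0.0, "dx": 0, "dy": 0.0095, "dz": 0, "ax": 0, "ay": 0, "az": 0}
    - {"jaw": 0.0, "dx": 0, "dy": 0.011, "dz": 0, "ax": 0, "ay": 0, "az": 0}
    - {"jaw": 0.0, "dx": 0, "dy": 0.0125, "dz": 0, "ax": 0, "ay": 0, "az": 0}
    - {"jaw": 0.0, "dx": 0, "dy": 0.0135, "dz": 0, "ax": 0, "ay": 0, "az": 0}
    - {"jaw": 0.0, "dx": 0, "dy": 0.0142, "dz": 0, "ax": 0, "ay": 0, "az": 0}
    - {"jaw": 0.0, "dx": 0, "dy": 0.0142, "dz": 0, "ax": 0, "ay": 0, "az": 0}
    - {"jaw": 0.0, "dx": 0, "dy": 0.0142, "dz": 0, "ax": 0, "ay": 0, "az": 0}

```text
clock: 4.1
ee_pos: [0.4836, -0.0014, 0.1171]
tcp_rot: [-1.306, 1.042, -1.043]
force: [-5.2, -1.2, 12.1]
opening: 0.001
```

At the stop (12 N, TCP at 117 mm). Now back off quickly, up and to the front.

Request:
servo_tool:
  commands:
    - {"jaw": 0.0, "dx": 0, "dy": -0.04, "dz": -0.01, "ax": 0, "ay": 0, "az": 0}
    - {"jaw": 0.0, "dx": 0, "dy": -0.07, "dz": -0.05, "ax": 0, "ay": 0, "az": 0}
    - {"jaw": 0.0, "dx": 0, "dy": -0.09, "dz": -0.09, "ax": 0, "ay": 0, "az": 0}
    - {"jaw": 0.0, "dx": 0, "dy": -0.1, "dz": -0.12, "ax": 0, "ay": 0, "az": 0}
    - {"jaw": 0.0, "dx": 0, "dy": -0.1, "dz": -0.15, "ax": 0, "ay": 0, "az": 0}
    - {"jaw": 0.0, "dx": 0, "dy": -0.1, "dz": -0.15, "ax": 0, "ay": 0, "az": 0}
    - {"jaw": 0.0, "dx": 0, "dy": -0.1, "dz": -0.15, "ax": 0, "ay": 0, "az": 0}
    - {"jaw": 0.0, "dx": 0, "dy": -0.1, "dz": -0.15, "ax": 0, "ay": 0, "az": 0}
    - {"jaw": 0.0, "dx": 0, "dy": -0.1, "dz": -0.15, "ax": 0, "ay": 0, "az": 0}
    - {"jaw": 0.0, "dx": 0, "dy": -0.1, "dz": -0.15, "ax": 0, "ay": 0, "az": 0}

```text
clock: 5.1
ee_pos: [0.3376, -0.0345, 0.2154]
tcp_rot: [-1.308, 1.043, -1.041]
force: [-0.6, 0.1, 0.1]
opening: 0.001
```

Request:
servo_tool:
  commands:
    - {"jaw": 0.0, "dx": 0, "dy": 0, "dz": 0, "ax": 0, "ay": 0, "az": 0}
    - {"jaw": 0.0, "dx": 0, "dy": 0, "dz": 0, "ax": 0, "ay": 0, "az": 0}
    - {"jaw": 0.0, "dx": 0, "dy": 0, "dz": 0, "ax": 0, "ay": 0, "az": 0}
    - {"jaw": 0.0, "dx": 0, "dy": 0, "dz": 0, "ax": 0, "ay": 0, "az": 0}
    - {"jaw": 0.0, "dx": 0, "dy": 0, "dz": 0, "ax": 0, "ay": 0, "az": 0}
    - {"jaw": 0.0, "dx": 0, "dy": 0, "dz": 0, "ax": 0, "ay": 0, "az": 0}
    - {"jaw": 0.0, "dx": 0, "dy": 0, "dz": 0, "ax": 0, "ay": 0, "az": 0}
    - {"jaw": 0.0, "dx": 0, "dy": 0, "dz": 0, "ax": 0, "ay": 0, "az": 0}
    - {"jaw": 0.0, "dx": 0, "dy": 0, "dz": 0, "ax": 0, "ay": 0, "az": 0}
    - {"jaw": 0.0, "dx": 0, "dy": 0, "dz": 0, "ax": 0, "ay": 0, "az": 0}

```text
clock: 6.1
ee_pos: [0.3372, -0.0347, 0.2158]
tcp_rot: [-1.307, 1.043, -1.043]
force: [0.1, -0.0, 0.0]
opening: 0.002
```

Request:
servo_tool:
  commands:
    - {"jaw": 0.0, "dx": 0, "dy": 0, "dz": 0, "ax": 0, "ay": 0, "az": 0}
    - {"jaw": 0.0, "dx": 0, "dy": 0, "dz": 0, "ax": 0, "ay": 0, "az": 0}
    - {"jaw": 0.0, "dx": 0, "dy": 0, "dz": 0, "ax": 0, "ay": 0, "az": 0}
    - {"jaw": 0.0, "dx": 0, "dy": 0, "dz": 0, "ax": 0, "ay": 0, "az": 0}
    - {"jaw": 0.0, "dx": 0, "dy": 0, "dz": 0, "ax": 0, "ay": 0, "az": 0}
    - {"jaw": 0.0, "dx": 0, "dy": 0, "dz": 0, "ax": 0, "ay": 0, "az": 0}
    - {"jaw": 0.0, "dx": 0, "dy": 0, "dz": 0, "ax": 0, "ay": 0, "az": 0}
    - {"jaw": 0.0, "dx": 0, "dy": 0, "dz": 0, "ax": 0, "ay": 0, "az": 0}
    - {"jaw": 0.0, "dx": 0, "dy": 0, "dz": 0, "ax": 0, "ay": 0, "az": 0}
    - {"jaw": 0.0, "dx": 0, "dy": 0, "dz": 0, "ax": 0, "ay": 0, "az": 0}

```text
clock: 7.1
ee_pos: [0.3372, -0.0347, 0.2158]
tcp_rot: [-1.307, 1.043, -1.043]
force: [-0.4, -0.5, -0.3]
opening: 0.001
```

```bash
python3 st.py; cat > look.py <<'E'
from h import *;import sys
k=sys.argv[1]
for n in('top','scene'):
    i,d=arm.grab_frame(n); cv2.imwrite(f'pics/{n}{k}.png',i); np.save(f'{n}{k}.npy',d)
a=cv2.imread(f'pics/top{k}.png')[135:235,275:405]; b=cv2.imread(f'pics/scene{k}.png')[130:250,240:370]
A=cv2.resize(a,None,fx=6,fy=6,interpolation=cv2.INTER_CUBIC);cv2.imwrite(f'pics/ct{k}.png',A[:600])
cv2.imwrite(f'pics/cs{k}.png',cv2.resize(b,None,fx=5,fy=5,interpolation=cv2.INTER_CUBIC)[:600])
E
python3 look.py 1
```

```text
7.1 boxmm [-210.   55.] 215.8 force [-0.42 -0.53 -0.27]
[[-0. -0.  1.]
 [-1.  0. -0.]
 [-0. -1. -0.]]
```

View pics/ct1.png

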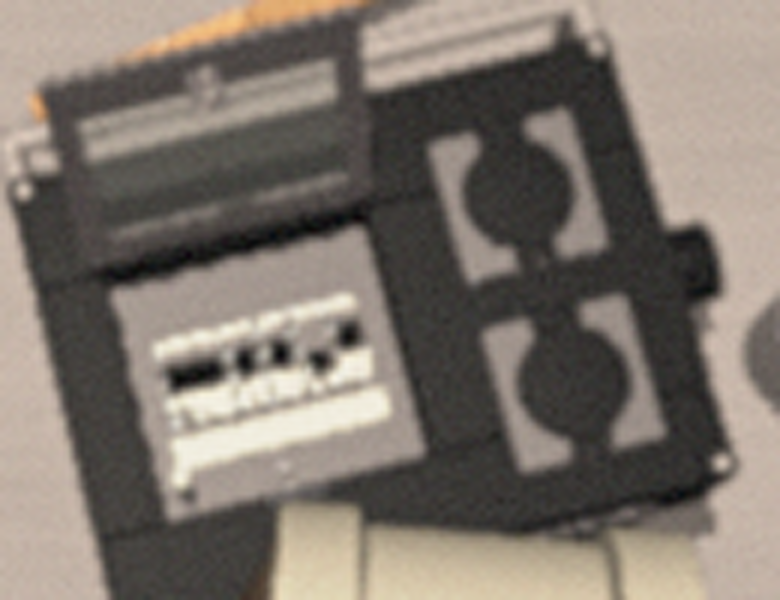

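View pics/cs1.png

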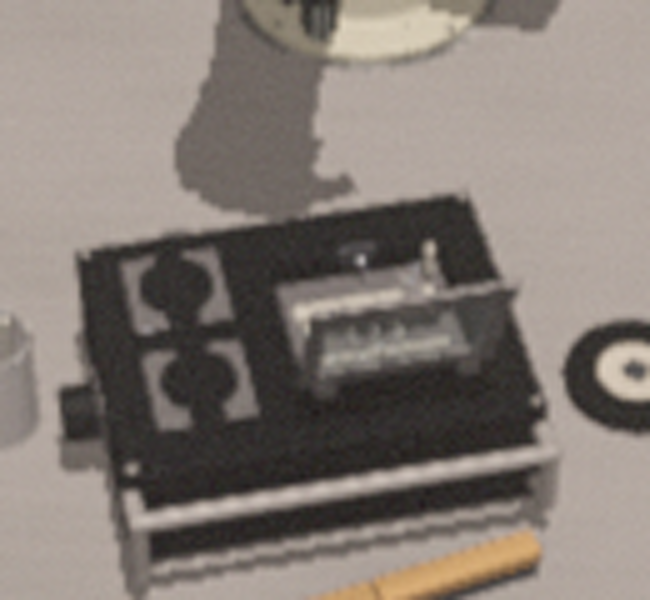

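ct1/cs1: the hatch stands open. The toggles on are at (195,376), (245,360), (283,350) and (348,333), the dropped one is at (320,358), and the front-wall rod is at (185,490).

```bash
python3 - <<'E'
from h import *
b=np.load('box.npz');M,t=b['M'],b['t']
c=lambda u,v:((u+.5)/6+275-.5,(v+.5)/6+135-.5)
bx=lambda u,v,z:(M.T@(ray_z('top',*c(u,v),z)[:2]-t)*1e3).round(1)
for n,q,z in[('main',(195,376),.1),('n1',(245,360),.1),('n2',(283,350),.1),('trip',(320,358),.102),('n4',(348,333),.1),('whiteTL',(155,348),.092),('whiteTR',(352,298),.092),('whiteBL',(180,465),.092),('whiteBR',(388,415),.092),('stripTop',(285,412),.092),('rod',(185,490),.121),('recTL',(110,285),.112),('recBR',(425,455),.112),('recBL',(170,520),.112),('recTR',(365,225),.112)]:
    print(n,bx(*q,z))
w=lambda x,y,z:np.r_[M@[x/1e3,y/1e3]+t,z/1e3]
for a in(1.5,1.95):
  print(a,[((proj('top',w(65-140*np.cos(a),y,119.5+140*np.sin(a)))-[275,135]+.5)*6).round() for y in(130,-20)])
# dark toggle mask in the row
i=cv2.imread('pics/top1.png').max(2).astype(int)
print(i[190:200,318:340])
E
```

```text
main [-1.3 92.9]
n1 [ 0.6 66.4]
n2 [ 1.  46.5]
trip [-7.9 29.4]
n4 [ 1.6 12.3]
whiteTL [ 19.3 109.3]
whiteTR [20.5  5.1]
whiteBL [-42.5 110.9]
whiteBR [-42.9   2.4]
stripTop [-28.9  52.8]
rod [-59.7 111.4]
recTL [ 52.1 123.8]
recBR [-70.   -8.5]
recBL [-71.2 122.1]
recTR [51.4 -8.8]
1.5 [array([ 72., 206.]), array([402., 127.])]
1.95 [array([43., 83.]), array([366.,   6.])]
[[203 191 172 157 168 178 176 165 164 161 165 184 164  98  39  31  68 117
  157 164 163 153]
 [170 148 123 115 130 153 159 166 166 162 168 163 136  84  31  28  66 114
  147 162 164 155]
 [141 143  86  56  77 117 157 172 159 160 153 141 133 107  69  76 112 145
  169 164 164 163]
 [158 163  89  23  41 105 164 170 135 109 106 113 147 158 156 169 198 214
  216 176 162 163]
 [161 160  81  21  41 104 155 163 104  47  45  77 135 191 230 236 236 238
  227 176 157 161]
 [136 133  94  69  80 123 160 157 125  66  36  74 127 201 241 243 241 242
  231 178 162 165]
 [138 149 158 160 157 183 206 189 187 113  82 121 168 223 240 240 236 239
  232 179 158 163]
 [195 207 225 233 233 235 236 225 213 163 143 179 231 237 236 238 232 232
  220 174 158 160]
 [235 230 231 241 243 241 240 228 218 216 201 210 237 231 209 199 189 193
  185 166 164 164]
 [241 228 219 239 242 240 238 225 204 229 223 187 188 179 165 160 157 177
  197 206 201 186]]
```

Request:
servo_tool:
  commands:
    - {"jaw": 0.0, "dx": 0.006, "dy": 0.0, "dz": 0.04, "ax": 0, "ay": 0, "az": 0}
    - {"jaw": 0.0, "dx": 0.013, "dy": 0.01, "dz": 0.08, "ax": 0, "ay": 0, "az": 0}
    - {"jaw": 0.0, "dx": 0.02, "dy": 0.025, "dz": 0.12, "ax": 0, "ay": 0, "az": 0}
    - {"jaw": 0.0, "dx": 0.0256, "dy": 0.04, "dz": 0.155, "ax": 0, "ay": 0, "az": 0}
    - {"jaw": 0.0, "dx": 0.0256, "dy": 0.055, "dz": 0.174, "ax": 0, "ay": 0, "az": 0}
    - {"jaw": 0.0, "dx": 0.0256, "dy": 0.07, "dz": 0.174, "ax": 0, "ay": 0, "az": 0}
    - {"jaw": 0.0, "dx": 0.0256, "dy": 0.085, "dz": 0.174, "ax": 0, "ay": 0, "az": 0}
    - {"jaw": 0.0, "dx": 0.0256, "dy": 0.085, "dz": 0.174, "ax": 0, "ay": 0, "az": 0}
    - {"jaw": 0.0, "dx": 0.0256, "dy": 0.085, "dz": 0.174, "ax": 0, "ay": 0, "az": 0}
    - {"jaw": 0.0, "dx": 0.0256, "dy": 0.085, "dz": 0.174, "ax": 0, "ay": 0, "az": 0}

```text
clock: 8.2
ee_pos: [0.5126, -0.0211, 0.1321]
tcp_rot: [-1.306, 1.041, -1.044]
force: [0.2, 0.3, 0.4]
opening: -0.0
```

```bash
python3 st.py; python3 look.py 2
```

```text
8.2 boxmm [-36.   29.3] 132.1 force [0.21 0.32 0.44]
[[-0.     0.002  1.   ]
 [-1.    -0.    -0.   ]
 [ 0.    -1.     0.002]]
```

View pics/cs2.png

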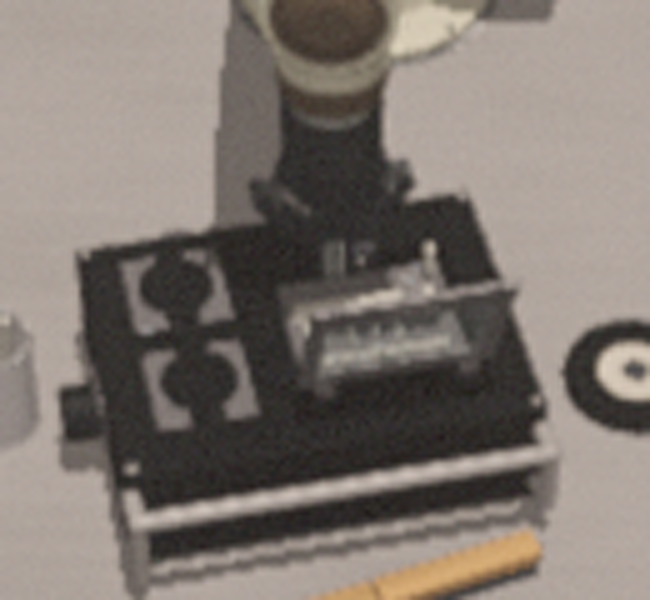

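cs2: the fingertips hover at (337,260), ahead of the row and below the open hatch's edge, with the gripper clear of the hatch. Next I descend to 98 mm.

Request:
servo_tool:
  commands:
    - {"jaw": 0.0, "dx": 0, "dy": 0.006, "dz": 0, "ax": 0, "ay": 0, "az": 0}
    - {"jaw": 0.0, "dx": 0, "dy": 0.012, "dz": 0, "ax": 0, "ay": 0, "az": 0}
    - {"jaw": 0.0, "dx": 0, "dy": 0.018, "dz": 0, "ax": 0, "ay": 0, "az": 0}
    - {"jaw": 0.0, "dx": 0, "dy": 0.023, "dz": 0, "ax": 0, "ay": 0, "az": 0}
    - {"jaw": 0.0, "dx": 0, "dy": 0.028, "dz": 0, "ax": 0, "ay": 0, "az": 0}
    - {"jaw": 0.0, "dx": 0, "dy": 0.032, "dz": 0, "ax": 0, "ay": 0, "az": 0}
    - {"jaw": 0.0, "dx": 0, "dy": 0.033, "dz": 0, "ax": 0, "ay": 0, "az": 0}
    - {"jaw": 0.0, "dx": 0, "dy": 0.033, "dz": 0, "ax": 0, "ay": 0, "az": 0}
    - {"jaw": 0.0, "dx": 0, "dy": 0.033, "dz": 0, "ax": 0, "ay": 0, "az": 0}
    - {"jaw": 0.0, "dx": 0, "dy": 0.033, "dz": 0, "ax": 0, "ay": 0, "az": 0}

```text
clock: 9.3
ee_pos: [0.5127, -0.021, 0.0981]
tcp_rot: [-1.307, 1.042, -1.043]
force: [0.2, 0.2, 0.6]
opening: 0.003
```

```bash
python3 st.py
```

```text
9.3 boxmm [-35.9  29.4] 98.1 force [0.17 0.19 0.6 ]
[[-0.  0.  1.]
 [-1. -0. -0.]
 [ 0. -1.  0.]]
```

Free of contact. Push toward the hinge, to centre x ≈ -18.

Request:
servo_tool:
  commands:
    - {"jaw": 0.0, "dx": 0, "dy": 0, "dz": 0.003, "ax": 0, "ay": 0, "az": 0}
    - {"jaw": 0.0, "dx": 0, "dy": 0, "dz": 0.006, "ax": 0, "ay": 0, "az": 0}
    - {"jaw": 0.0, "dx": 0, "dy": 0, "dz": 0.009, "ax": 0, "ay": 0, "az": 0}
    - {"jaw": 0.0, "dx": 0, "dy": 0, "dz": 0.011, "ax": 0, "ay": 0, "az": 0}
    - {"jaw": 0.0, "dx": 0, "dy": 0, "dz": 0.013, "ax": 0, "ay": 0, "az": 0}
    - {"jaw": 0.0, "dx": 0, "dy": 0, "dz": 0.015, "ax": 0, "ay": 0, "az": 0}
    - {"jaw": 0.0, "dx": 0, "dy": 0, "dz": 0.017, "ax": 0, "ay": 0, "az": 0}
    - {"jaw": 0.0, "dx": 0, "dy": 0, "dz": 0.018, "ax": 0, "ay": 0, "az": 0}
    - {"jaw": 0.0, "dx": 0, "dy": 0, "dz": 0.018, "ax": 0, "ay": 0, "az": 0}
    - {"jaw": 0.0, "dx": 0, "dy": 0, "dz": 0.018, "ax": 0, "ay": 0, "az": 0}

```text
clock: 10.3
ee_pos: [0.5303, -0.0169, 0.0978]
tcp_rot: [-1.307, 1.042, -1.043]
force: [0.3, 0.6, -1.1]
opening: 0.004
```

```bash
python3 st.py; python3 look.py 3
```

```text
10.3 boxmm [-17.8  29.4] 97.8 force [ 0.27  0.55 -1.06]
[[-0.  0.  1.]
 [-1. -0. -0.]
 [ 0. -1.  0.]]
```

View pics/cs3.png

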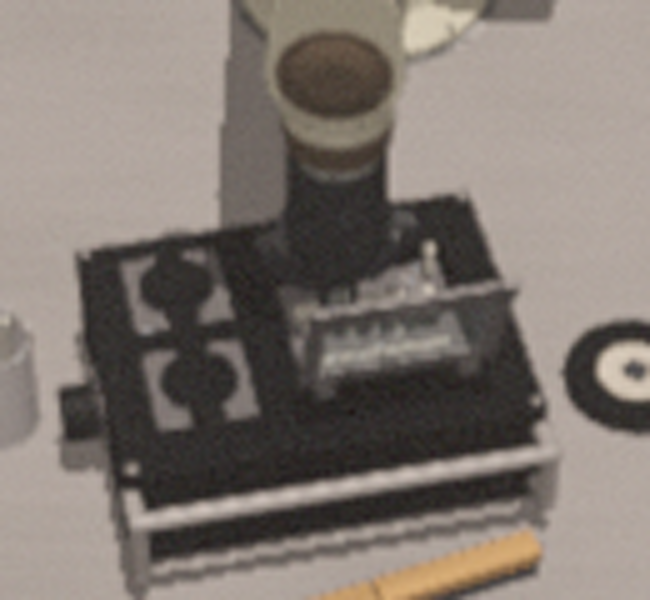

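cs3 doesn't resolve the toggle's state, and there is no clear force. I'll push a few mm more, slowly.

Request:
servo_tool:
  commands:
    - {"jaw": 0.0, "dx": 0, "dy": 0, "dz": 0.001, "ax": 0, "ay": 0, "az": 0}
    - {"jaw": 0.0, "dx": 0, "dy": 0, "dz": 0.0015, "ax": 0, "ay": 0, "az": 0}
    - {"jaw": 0.0, "dx": 0, "dy": 0, "dz": 0.002, "ax": 0, "ay": 0, "az": 0}
    - {"jaw": 0.0, "dx": 0, "dy": 0, "dz": 0.0025, "ax": 0, "ay": 0, "az": 0}
    - {"jaw": 0.0, "dx": 0, "dy": 0, "dz": 0.003, "ax": 0, "ay": 0, "az": 0}
    - {"jaw": 0.0, "dx": 0, "dy": 0, "dz": 0.0035, "ax": 0, "ay": 0, "az": 0}
    - {"jaw": 0.0, "dx": 0, "dy": 0, "dz": 0.004, "ax": 0, "ay": 0, "az": 0}
    - {"jaw": 0.0, "dx": 0, "dy": 0, "dz": 0.004, "ax": 0, "ay": 0, "az": 0}
    - {"jaw": 0.0, "dx": 0, "dy": 0, "dz": 0.004, "ax": 0, "ay": 0, "az": 0}
    - {"jaw": 0.0, "dx": 0, "dy": 0, "dz": 0.004, "ax": 0, "ay": 0, "az": 0}

```text
clock: 11.4
ee_pos: [0.534, -0.0161, 0.0978]
tcp_rot: [-1.307, 1.043, -1.043]
force: [-0.3, -0.0, 0.6]
opening: 0.003
```

No contact force with the face near x ≈ -3, so it has probably snapped over. Back off (away first, then up) and look.

Request:
servo_tool:
  commands:
    - {"jaw": 0.0, "dx": 0, "dy": 0, "dz": -0.01, "ax": 0, "ay": 0, "az": 0}
    - {"jaw": 0.0, "dx": 0, "dy": 0, "dz": -0.021, "ax": 0, "ay": 0, "az": 0}
    - {"jaw": 0.0, "dx": 0, "dy": -0.015, "dz": -0.022, "ax": 0, "ay": 0, "az": 0}
    - {"jaw": 0.0, "dx": 0, "dy": -0.04, "dz": -0.022, "ax": 0, "ay": 0, "az": 0}
    - {"jaw": 0.0, "dx": 0, "dy": -0.07, "dz": -0.06, "ax": 0, "ay": 0, "az": 0}
    - {"jaw": 0.0, "dx": 0, "dy": -0.1, "dz": -0.1, "ax": 0, "ay": 0, "az": 0}
    - {"jaw": 0.0, "dx": 0, "dy": -0.12, "dz": -0.14, "ax": 0, "ay": 0, "az": 0}
    - {"jaw": 0.0, "dx": 0, "dy": -0.12, "dz": -0.18, "ax": 0, "ay": 0, "az": 0}
    - {"jaw": 0.0, "dx": 0, "dy": -0.12, "dz": -0.2, "ax": 0, "ay": 0, "az": 0}
    - {"jaw": 0.0, "dx": 0, "dy": -0.12, "dz": -0.2, "ax": 0, "ay": 0, "az": 0}

```text
clock: 12.4
ee_pos: [0.3373, -0.0609, 0.2199]
tcp_rot: [-1.305, 1.041, -1.046]
force: [1.7, 0.2, -0.2]
opening: -0.001
```

```bash
python3 st.py; python3 look.py 4
```

```text
12.4 boxmm [-215.8   29.4] 219.9 force [ 1.72  0.23 -0.2 ]
[[-0.001  0.003  1.   ]
 [-1.    -0.001 -0.001]
 [ 0.001 -1.     0.003]]
```

View pics/ct4.png

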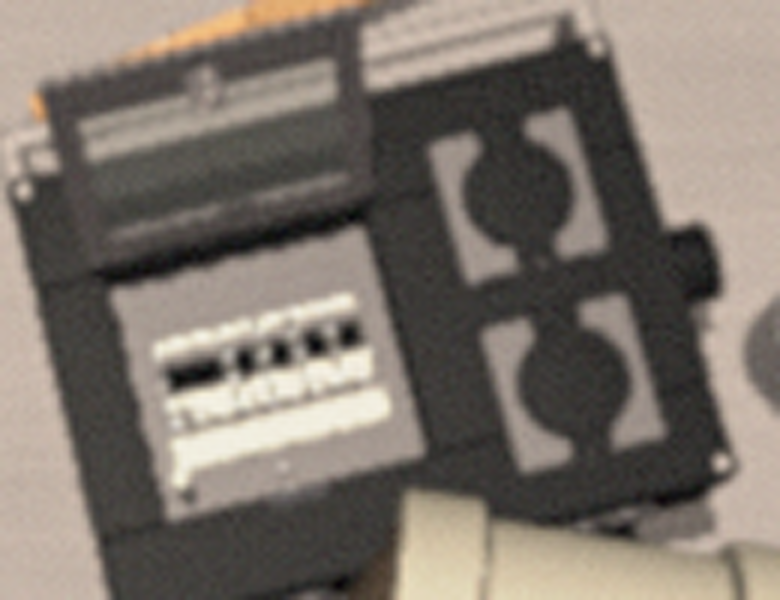

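ct4: the reset toggle at (317,341) is now in line with its neighbours, and the hatch is still at its stop with its edge at (45,85)–(362,12). Handing in.

```bash
python3 -c "
from h import *
print(arm.job_done())"
```

```text
the job is handed in; nothing more can be done
None
```

The tripped breaker is back on and the hatch is standing wide open; I handed the job in at about 12.5 s of the 40 s allowed.

- **Hatch:** I pressed the pad once with shut fingertips down to its stop (about 12 N), then backed off up and to the front. It popped, and its open edge sits within a few crop pixels of where a fully open hatch (1.95 rad) should appear. I did not push it again.
- **Toggle:** I pushed the dropped toggle, third of the four narrow ones, towards the hinge. The last top picture shows it in line with the main switch and the other three, all on.
- **Robot:** It was clear of everything at hand-in, about 0.2 m up in front of the box.
- **Checks that were unclear:**
  - The wrist force never showed the toggle snap. The side picture during the push did not show its state either, so that result rests on the last top picture alone.
  - I did no separate before-and-after comparison of the loose things. No unexpected contact force appeared in the readings at the end of each move.

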